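# Turn the flange plate over with its turnover tray

## Task

Two turnover trays stand on the inspection table: one holds a square steel flange plate lying boss up, the other a round steel ring. Take the bar handle of the tray with the square plate and swing that tray up and over its hinge, so that the plate slides against the lip and tumbles onto the padded bed beyond, boss down; then swing the empty tray all the way back down flat and let go. Do not touch the plate itself, and leave the ring lying where it is.

Things in the scene. Friction and masses are not known exactly. Their poses are not given: they have to be found in the camera images.
- turner: fixed grey turnover fixture under the square plate (its twin holds the ring). Origin: on the table below the hinge's middle; y along the hinge line, 30 mm above the table. Tray on its -x side; on +x the bed: rubber pad 20 mm above the table, x 0 to 86, 70 wide, walls 12 above it. Flat tray's bar handle: middle at x -120, y 0, 65 mm above the table; round, 10 thick, 63 long, along y, free all round
- tray (a joint): aluminium tray's angle about the hinge line: 0 flat, 1.57 upright, grows over towards the bed, stop 2.1 rad. Floor at hinge height, 88 mm long, 60 wide inside; walls 12 high, lip at the hinge 7 high, 4 thick. The handle swings with it and may turn in the fingers. The plate topples onto the bed by about 1.9. 0.25 kg; a stiff hinge (0.15 N m): the empty tray stays where left
- plate: square steel flange plate 50 x 50 x 10 mm, about 0.2 kg, with a round boss 38 mm across and 4 mm high on one face; loose in the tray. Origin: centre of its flat face (without boss); z points from there through the boss: up at the start, down once turned over (origin then 34 mm above the table)
- ring: round steel ring, 48 mm outside, 32 mm bore, 12 mm high, loose in the tray of the other, identical fixture; origin at the centre of its underside. To be left alone.
Things that resemble listed ones, but are neither listed nor needed, are in the scene too. Leave any yellow look-alike of the turner alone.

How it is judged (in metres and radians):
On the way:
1. the plate has tumbled over and lies boss down on the landing bed (angle between plate's own z axis and vertical above 2.94 rad and x of plate in the frame of turner above 0.015 m), for 0.2 s.
At the end, for the whole second after the job is handed in: The plate rests boss down (within 10 degrees of level) in the landing bed of its own fixture, inside the bed's walls, and its tray is back down flat (joint below 0.17 rad), everything still (angle between plate's own z axis and vertical above 2.96 rad and x of plate in the frame of turner between 0.02 and 0.075 m and y of plate in the frame of turner between -0.02 and 0.02 m and height (world z) of plate below 0.039 m and linear speed of plate below 0.02 m/s and value of joint tray below 0.17 rad); the robot touches nothing.
It fails at once if the robot touches the plate (contact force between any of the fingers, the arm and plate above 0.5 N).
It fails at once if the ring is moved more than 15 mm (distance of ring from where it was at the start of the episode above 0.015 m).
It also fails if it takes over 51 s, if anything falls off the work surface, if the arm or the gripper's body presses on something with over 40 N, if the wrist force passes 120 N, or if a joint passes its speed limit or range.

## Robot

A 6-joint arm with a two-finger parallel gripper is mounted at the origin on the work surface. World frame = base frame: x ahead of the robot, y to its left, z up, the work surface at z = 0. Lengths are in m, angles in degrees, forces in N, time in s.
With the tool pointing down it reaches from about 0.375 to 0.9 m from the base axis. Payload 3.1 kg.
Tool frame: the origin (TCP) lies at the very end of the fingers, on their centre line; the grasp point (between the pads) lies 19 mm behind it; z points along the fingers, y is the line along which they close (so a half turn about z gives the same grasp; the last joint's range is limited). The gripper opens to 87 mm and grips with 3 to 60 N. Pads are 19 mm wide; open, the fingers measure 117 mm over their backs; the gripper's body (75 mm by 190 mm) begins 51 mm behind the grasp point.
Start: joints at [64.315, 30.224, 82.088, -0, 67.689, -10.227], TCP at [0.167, 0.602, 0.223] pointing down, gripper open.
Joint ranges: [-176.69, 176.69], [-43.24, 126.21], [12.49, 139.97], [-82, 262], [0, 151.66], [-163.58, 163.58]. Speed limits (degrees/s): [159.86, 159.86, 180, 180, 180, 180].

## Interface

Orientations are given as a 3x3 rotation matrix whose columns are the frame's x, y, z axes.
In Python, from rig import * gives the robot as it stands.
- The arm moves only by the tool jog_arm, never from a script. Its arguments are lists of equal length, an entry for each row: "delta_pos": the shift along the world's x, y, z in cm, a list of three; "turn": the turn about the world's z in degrees; "grip": the closure, from 0 (fully open) to 1 (shut). In form: {"delta_pos": [[x, y, z], ...], "turn": [turn, ...], "grip": [grip, ...]}. A call has 1 to 12 rows; each row is the pose to reach, as a shift and turn from the pose commanded when the call began; what a row does not reach only later rows make up. A row lasts 1/8 s, in which the tool goes at most 62.5 mm and 10.7 degrees, less where a joint would pass 70% of its speed; a pose out of reach is approached as far as the arm can. A call with a gripper value outside its range is refused whole. The fingers move at their own pace and stop on an object; the grip force is fixed at half the most. Time passes only in rows, so rows that repeat a pose let the fingers close. It gives the time, the measured TCP pose, the force, the opening and the grip force at its end, in the units of the state.
- read_state(): the state, without advancing time (a new reading comes with each control period).
- capture(name): name is "scene" or "top" or "wrist"; returns a dict with "color" (384x512x3 uint8, blue, green, red), "fovy" (degrees; the focal length in pixels is half the picture's height over the tangent of half this angle, whatever the lens; pixels are square), "cx", "cy" (the principal point, pixels), "k1" (the pictures are not rectified: a ray, as slopes to the right and down, at radius r is drawn at 1 + k1 r^2 times it, then the intrinsics apply), "camera_from_world" (4x4, takes a point from world to camera coordinates). Camera axes: x right, y up, looking along -z (the intrinsics and any distortion apply to the point x, -y, -z); pixel columns grow to the right and rows downward; lengths in m; the calibration is good to about 2 mm. A picture is of the moment at which its call begins. There is no depth.
- hand_in(): hands the job in; it is judged then, once.
The state is a dict: "time_s": time; "joint_positions": joint angles; "qvel": joint speeds; "tau": joint torques, N m; "position": TCP position; "tcp_rot": TCP orientation; "force": force on the tool from outside, world axes, zero at the start; "moment": the same for the moment, N m; "opening": opening from 0.0 (shut) to 1.0 (fully open); "grasp_force": force on a finger pad.
Only numpy, scipy, OpenCV 4.12 (cv2) and the standard library are available. Lean on these libraries where they do the work, as an engineer would, in place of code of your own. Each camera call takes 0.05 s, during which the arm holds its last target. There are 200 camera calls.

## Working session

There is one attempt and no reset: what is moved stays moved. The work goes in short steps, Python scripts to look and compute and a tool call to move; the robot and the scene stay as the last step left them, time stands still between calls to the robot, and variables do not carry over. Pictures are saved under pics/ and viewed, at most 10 in all, crops included, and the job is handed in when it is done.

Besides the shell and the picture viewer there is one more tool, called after "Emit:" as a command line: name --pt "numbers of a row" for each row, then --argument value for the rest. jog_arm: Moves the arm, as the interface text tells. Its arguments: {"type":"object","properties":{"delta_pos":{"type":"array"},"turn":{"type":"array"},"grip":{"type":"array"}},"required":["delta_pos","turn","grip"]}

```bash
ls; mkdir -p pics
python3 - <<'E'
from rig import *
import cv2
s=read_state();print(s['time_s'],s['position'],s['tcp_rot'],s['opening'])
for n in("top","scene"):
    c=capture(n);cv2.imwrite(f'pics/{n}0.png',c['color']);print(n,c['fovy'],c['cx'],c['cy'],c['k1'],c['camera_from_world'])
a=[cv2.imread(f'pics/{n}0.png') for n in("top",)]
E
```

```text
pics
0.0 [0.16621404 0.60171805 0.22158304] [[-9.63821984e-01  2.66544993e-01 -9.74210481e-04]
 [ 2.66546441e-01  9.63820116e-01 -1.94368302e-03]
 [ 4.20884681e-04 -2.13303676e-03 -9.99997637e-01]] 0.999211421822054
top 48.27936415372952 252.5673378617628 190.79946295045468 -0.150796347011898 [[ 0.02176551 -0.99974777  0.00553645  0.15690846]
 [ 0.99893742  0.02197222  0.04051245 -0.40905735]
 [-0.04062388  0.0046488   0.99916369 -1.3260477 ]
 [ 0.          0.          0.          1.        ]]
scene 43.46017597529862 258.94560446818474 187.63264955551512 -0.056423609943236655 [[ 0.37898413  0.92519158 -0.01978833 -0.33384909]
 [-0.64244349  0.27843314  0.71396173  0.17163735]
 [ 0.6660611  -0.25786728  0.69990505 -1.49316439]
 [ 0.          0.          0.          1.        ]]
```

View pics/top0.png

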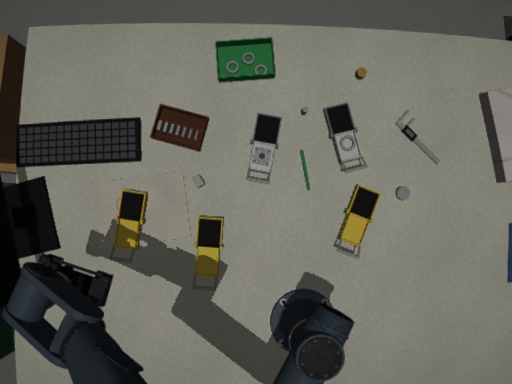

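View pics/scene0.png

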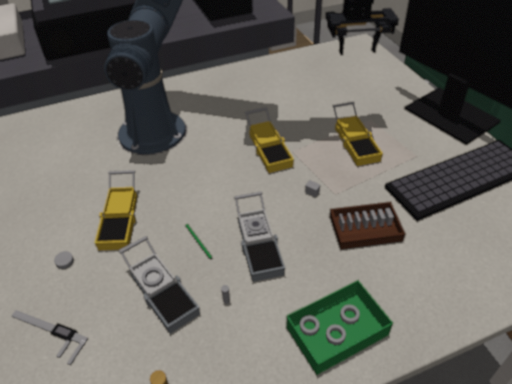

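The top view shows the square-plate fixture at about (263,150), with the handle near (259,179) and the bed near (267,128). The ring fixture is at (346,138), and the rest are yellow look-alikes. Next I'll enlarge a crop.

Run:
```python
import cv2,numpy as np
t=cv2.imread('pics/top0.png')[105:190,230:300]; s=cv2.imread('pics/scene0.png')[185:285,225:295]
t=cv2.resize(t,None,fx=5.5,fy=5.5,interpolation=cv2.INTER_CUBIC); s=cv2.resize(s,None,fx=5.5,fy=5.5,interpolation=cv2.INTER_CUBIC)
o=np.zeros((560,790,3),np.uint8);o[:t.shape[0],:t.shape[1]]=t;o[:550,400:400+s.shape[1]]=s
cv2.imwrite('pics/crop0.png',np.clip(o*1.5,0,255).astype(np.uint8))
```

```text
(no output)
```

View pics/crop0.png

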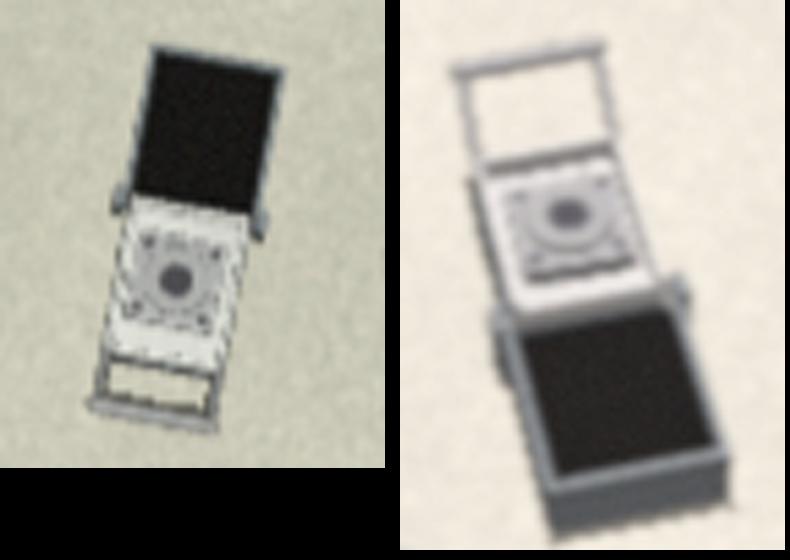

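```bash
cat > h.py <<'E'
from rig import *
import numpy as np,cv2
from scipy.optimize import least_squares
def proj(c,P):
    P=np.atleast_2d(P);M=c['camera_from_world'];q=P@M[:3,:3].T+M[:3,3]
    a=np.c_[q[:,0],-q[:,1]]/-q[:,2:];r2=(a**2).sum(1,keepdims=True)
    return a*(1+c['k1']*r2)*(len(c['color'])/2/np.tan(np.radians(c['fovy']/2)))+[c['cx'],c['cy']]
def world(p,L):
    L=np.atleast_2d(L)*1e-3;c,s=np.cos(p[2]),np.sin(p[2])
    return np.c_[p[0]+c*L[:,0]-s*L[:,1],p[1]+s*L[:,0]+c*L[:,1],L[:,2]]
E
python3 - <<'E'
from h import *
T=capture('top');S=capture('scene')
t=lambda u,v:((u+.5)/5.5-.5+230,(v+.5)/5.5-.5+105)
s=lambda u,v:((u-399.5)/5.5-.5+225,(v+.5)/5.5-.5+185)
# params x,y,yaw, bed outer x, half width
tp=[t(90,404),t(217,424),t(155,47),t(281,71)]; sp=[s(604,47),s(453,70),s(724,458),s(550,478)]
def res(p,full=False):
    L=[[-120,31.5,65],[-120,-31.5,65],[p[3]*1e3,p[4]*1e3,32],[p[3]*1e3,-p[4]*1e3,32]]
    W=world(p,L);return np.r_[(proj(T,W)-tp).ravel(),(proj(S,W)-sp).ravel()]
r=least_squares(res,[.6,.15,-.1,.088,.037]);print(r.x,np.round(res(r.x).reshape(-1,2),1))
print('yaw',np.degrees(r.x[2]),'handle',world(r.x,[-120,0,65]))
# handle triangulated freely
m=least_squares(lambda P:np.r_[(proj(T,P)-np.mean(tp[:2],0)).ravel(),(proj(S,P)-np.mean(sp[:2],0)).ravel()],[.5,.1,.06]);print(m.x,m.fun)
E
```

```text
[ 0.55452332  0.13403532 -0.16436122  0.08667691  0.03589279] [[ 0.6 -0.1]
 [-1.7  0.1]
 [-0.1 -0.1]
 [-0.2 -0.2]
 [-1.5  0.1]
 [ 1.1  0.3]
 [-0.5 -1.3]
 [-0.1  1.2]]
yaw -9.417204444887625 handle [[0.43614055 0.15366999 0.065     ]]
[0.43645764 0.15315407 0.06613865] [-0.35066661 -0.1279539  -0.31013595  0.01930147]
```

Emit:
jog_arm --pt "27 -44.8 -5" --pt "27 -44.8 -5" --pt "27 -44.8 -5" --pt "27 -44.8 -5" --pt "27 -44.8 -5" --pt "27 -44.8 -5" --pt "27 -44.8 -5" --pt "27 -44.8 -5" --pt "27 -44.8 -5" --pt "27 -44.8 -5" --pt "27 -44.8 -5" --pt "27 -44.8 -5" --turn '[-84,-84,-84,-84,-84,-84,-84,-84,-84,-84,-84,-84]' --grip '[0.5,0.5,0.5,0.5,0.5,0.5,0.5,0.5,0.5,0.5,0.5,0.5]'

```text
time_s: 1.7
position: [0.4357, 0.1554, 0.1726]
tcp_rot: [[0.162, 0.987, -0.0], [0.987, -0.162, 0.0], [0.0, -0.0, -1.0]]
force: [-0.4, -0.3, 0.2]
opening: 0.502
grasp_force: 0.0
```

Run:
```python
from h import *
s=read_state();print(s['time_s'],s['position'],s['tcp_rot'],s['opening'],s['joint_positions'])
w=capture('wrist');cv2.imwrite('pics/w1.png',np.clip(w['color']*1.3,0,255).astype(np.uint8))
p=[.5545,.134,-.1644]
L=[[-120,31.5,65],[-120,-31.5,65],[-120,0,65],[0,0,30]]
print(np.round(proj(w,world(p,L)),0))
import pickle;pickle.dump(w,open('w1.pkl','wb'))
```

```text
1.7 [0.43565533 0.15541659 0.17261355] [[ 1.62475116e-01  9.86712530e-01 -4.68627676e-04]
 [ 9.86712639e-01 -1.62475061e-01  1.52260025e-04]
 [ 7.40965637e-05 -4.87139316e-04 -9.99999879e-01]] 0.501559628256683 [5.74062868e+00 2.23495822e+01 1.07845238e+02 1.48739027e-02
 4.98310242e+01 1.50816209e+01]
[[257. 156.]
 [257. 221.]
 [257. 190.]
 [370. 180.]]
```

View pics/w1.png

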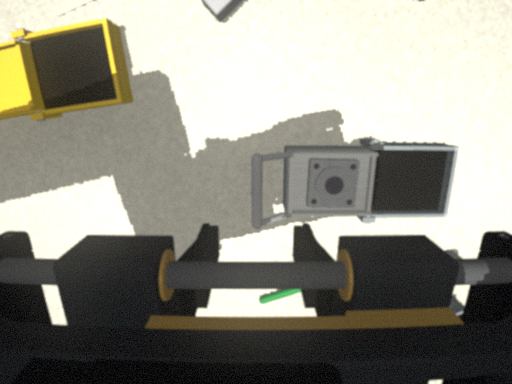

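The wrist view shows the bar handle from about (257,152) to (257,228) and the hinge middle at about (369,180). Both match the prediction, so I'll descend and close.

Emit:
jog_arm --pt "0 -0.2 -4" --pt "0 -0.2 -8" --pt "0 -0.2 -10.5" --pt "0 -0.2 -12.1" --pt "0 -0.2 -12.1" --pt "0 -0.2 -12.1" --pt "0 -0.2 -12.1" --pt "0 -0.2 -12.1" --turn '[0,0,0,0,0,0,0,0]' --grip '[0.5,0.5,0.5,0.5,0.5,0.7,0.8,0.8]'

```text
time_s: 2.75
position: [0.437, 0.1525, 0.0522]
tcp_rot: [[0.164, 0.986, 0.001], [0.986, -0.164, 0.0], [0.0, 0.001, -1.0]]
force: [0.8, -0.3, -0.0]
opening: 0.255
grasp_force: 0.0
```

Emit:
jog_arm --pt "0 0 0" --pt "0 0 0" --pt "0 0 0" --pt "0 0 0" --pt "0 0 0" --turn '[0,0,0,0,0]' --grip '[0.9,0.95,1,1,1]'

```text
time_s: 3.38
position: [0.4361, 0.1524, 0.0517]
tcp_rot: [[0.164, 0.986, -0.001], [0.986, -0.164, -0.0], [-0.0, -0.001, -1.0]]
force: [-1.6, 0.8, 5.0]
opening: 0.106
grasp_force: 30.0
```

```bash
cat > arc.py <<'E'
import numpy as np,sys
e=np.array([.9866,-.1635])
def P(t): return np.r_[e*(-12*np.cos(t)+3.5*np.sin(t)),12*np.sin(t)+3.5*np.cos(t)]
a=[float(x) for x in sys.argv[1:]]
for s,f in zip(a[:-1],a[1:]):
    print(s,f,np.round([P(t)-P(s) for t in np.linspace(s,f,13)[1:]],2).tolist())
E
python3 arc.py 0 .5 1.0 1.4 1.7 1.95; python3 arc.py 1.95 1.4 .8 .3 0
```

```text
0.0 0.5 [[0.15, -0.03, 0.5], [0.33, -0.05, 0.99], [0.52, -0.09, 1.47], [0.74, -0.12, 1.94], [0.97, -0.16, 2.41], [1.22, -0.2, 2.86], [1.49, -0.25, 3.3], [1.78, -0.3, 3.73], [2.09, -0.35, 4.15], [2.41, -0.4, 4.56], [2.75, -0.46, 4.95], [3.1, -0.51, 5.32]]
0.5 1.0 [[0.37, -0.06, 0.36], [0.76, -0.13, 0.71], [1.15, -0.19, 1.03], [1.57, -0.26, 1.35], [1.99, -0.33, 1.64], [2.43, -0.4, 1.92], [2.87, -0.48, 2.17], [3.33, -0.55, 2.41], [3.8, -0.63, 2.63], [4.27, -0.71, 2.83], [4.75, -0.79, 3.01], [5.24, -0.87, 3.16]]
1.0 1.4 [[0.4, -0.07, 0.11], [0.8, -0.13, 0.21], [1.2, -0.2, 0.29], [1.6, -0.27, 0.36], [2.01, -0.33, 0.42], [2.42, -0.4, 0.46], [2.83, -0.47, 0.49], [3.24, -0.54, 0.51], [3.65, -0.61, 0.51], [4.06, -0.67, 0.5], [4.47, -0.74, 0.47], [4.88, -0.81, 0.43]]
1.4 1.7 [[0.31, -0.05, -0.04], [0.61, -0.1, -0.09], [0.91, -0.15, -0.14], [1.22, -0.2, -0.2], [1.52, -0.25, -0.27], [1.82, -0.3, -0.35], [2.11, -0.35, -0.44], [2.41, -0.4, -0.53], [2.7, -0.45, -0.63], [2.99, -0.5, -0.73], [3.28, -0.54, -0.85], [3.56, -0.59, -0.97]]
1.7 1.95 [[0.23, -0.04, -0.11], [0.47, -0.08, -0.22], [0.7, -0.12,
[... 565 characters left out ...]
 -0.04], [-3.68, 0.61, -0.14], [-4.29, 0.71, -0.27], [-4.88, 0.81, -0.43], [-5.47, 0.91, -0.62], [-6.05, 1.0, -0.84], [-6.61, 1.1, -1.09], [-7.16, 1.19, -1.37]]
0.8 0.3 [[-0.45, 0.07, -0.25], [-0.89, 0.15, -0.53], [-1.31, 0.22, -0.82], [-1.73, 0.29, -1.12], [-2.13, 0.35, -1.45], [-2.52, 0.42, -1.79], [-2.89, 0.48, -2.15], [-3.25, 0.54, -2.52], [-3.59, 0.6, -2.91], [-3.92, 0.65, -3.31], [-4.23, 0.7, -3.73], [-4.52, 0.75, -4.16]]
0.3 0.0 [[-0.17, 0.03, -0.26], [-0.33, 0.05, -0.53], [-0.48, 0.08, -0.8], [-0.63, 0.1, -1.08], [-0.77, 0.13, -1.35], [-0.9, 0.15, -1.64], [-1.03, 0.17, -1.92], [-1.15, 0.19, -2.21], [-1.26, 0.21, -2.5], [-1.36, 0.23, -2.79], [-1.46, 0.24, -3.09], [-1.55, 0.26, -3.39]]
```

Emit:
jog_arm --pt "0.15 -0.03 0.5" --pt "0.33 -0.05 1.0" --pt "0.52 -0.09 1.47" --pt "0.74 -0.12 1.94" --pt "0.97 -0.16 2.41" --pt "1.22 -0.2 2.86" --pt "1.49 -0.25 3.3" --pt "1.78 -0.3 3.73" --pt "2.09 -0.35 4.15" --pt "2.41 -0.4 4.56" --pt "2.75 -0.46 4.95" --pt "3.1 -0.51 5.32" --turn '[0,0,0,0,0,0,0,0,0,0,0,0]' --grip '[1,1,1,1,1,1,1,1,1,1,1,1]'

```text
time_s: 4.88
position: [0.4652, 0.1476, 0.1049]
tcp_rot: [[0.165, 0.986, -0.005], [0.986, -0.165, 0.001], [-0.0, -0.005, -1.0]]
force: [-6.1, 3.7, 0.4]
opening: 0.104
grasp_force: 30.0
```

Forces are small, so I'll continue.

Emit:
jog_arm --pt "0.37 -0.06 0.36" --pt "0.76 -0.13 0.71" --pt "1.15 -0.19 1.03" --pt "1.57 -0.26 1.35" --pt "1.99 -0.33 1.64" --pt "2.43 -0.4 1.92" --pt "2.87 -0.48 2.17" --pt "3.33 -0.55 2.41" --pt "3.8 -0.63 2.63" --pt "4.27 -0.71 2.83" --pt "4.75 -0.79 3.01" --pt "5.24 -0.87 3.16" --turn '[0,0,0,0,0,0,0,0,0,0,0,0]' --grip '[1,1,1,1,1,1,1,1,1,1,1,1]'

```text
time_s: 6.38
position: [0.5192, 0.1388, 0.1382]
tcp_rot: [[0.164, 0.986, -0.001], [0.986, -0.164, 0.0], [0.0, -0.001, -1.0]]
force: [-5.2, 3.6, 8.5]
opening: 0.101
grasp_force: 30.0
```

Emit:
jog_arm --pt "0.4 -0.07 0.11" --pt "0.8 -0.13 0.21" --pt "1.2 -0.2 0.29" --pt "1.6 -0.27 0.36" --pt "2.01 -0.33 0.42" --pt "2.42 -0.4 0.46" --pt "2.83 -0.47 0.49" --pt "3.24 -0.54 0.51" --pt "3.65 -0.61 0.51" --pt "4.06 -0.67 0.5" --pt "4.47 -0.74 0.47" --pt "4.88 -0.81 0.43" --turn '[0,0,0,0,0,0,0,0,0,0,0,0]' --grip '[1,1,1,1,1,1,1,1,1,1,1,1]'

```text
time_s: 7.88
position: [0.5693, 0.1307, 0.1406]
tcp_rot: [[0.165, 0.986, 0.001], [0.986, -0.165, 0.001], [0.001, 0.001, -1.0]]
force: [-2.5, 4.4, 3.1]
opening: 0.107
grasp_force: 30.0
```

Emit:
jog_arm --pt "0.31 -0.05 -0.04" --pt "0.61 -0.1 -0.09" --pt "0.91 -0.15 -0.14" --pt "1.22 -0.2 -0.2" --pt "1.52 -0.25 -0.27" --pt "1.82 -0.3 -0.35" --pt "2.11 -0.35 -0.44" --pt "2.41 -0.4 -0.53" --pt "2.7 -0.45 -0.63" --pt "2.99 -0.5 -0.73" --pt "3.28 -0.54 -0.85" --pt "3.56 -0.59 -0.97" --turn '[0,0,0,0,0,0,0,0,0,0,0,0]' --grip '[1,1,1,1,1,1,1,1,1,1,1,1]'

```text
time_s: 9.38
position: [0.6043, 0.1245, 0.1307]
tcp_rot: [[0.164, 0.986, -0.001], [0.986, -0.164, -0.0], [-0.0, -0.0, -1.0]]
force: [-1.9, 4.8, 1.3]
opening: 0.104
grasp_force: 30.0
```

Emit:
jog_arm --pt "0.23 -0.04 -0.11" --pt "0.47 -0.08 -0.22" --pt "0.7 -0.12 -0.34" --pt "0.92 -0.15 -0.46" --pt "1.15 -0.19 -0.58" --pt "1.37 -0.23 -0.71" --pt "1.59 -0.26 -0.85" --pt "1.81 -0.3 -0.99" --pt "2.02 -0.33 -1.14" --pt "2.23 -0.37 -1.29" --pt "2.44 -0.4 -1.44" --pt "2.64 -0.44 -1.6" --turn '[0,0,0,0,0,0,0,0,0,0,0,0]' --grip '[1,1,1,1,1,1,1,1,1,1,1,1]'

```text
time_s: 10.88
position: [0.6308, 0.1199, 0.1148]
tcp_rot: [[0.164, 0.986, -0.0], [0.986, -0.164, -0.0], [-0.0, -0.0, -1.0]]
force: [-3.0, 0.6, 1.0]
opening: 0.108
grasp_force: 30.0
```

Run:
```python
from h import *
c=capture('scene')['color'][130:330,180:380]
cv2.imwrite('pics/s2.png',np.clip(cv2.resize(c,None,fx=3,fy=3,interpolation=cv2.INTER_CUBIC)*1.4,0,255).astype(np.uint8))
```

```text
(no output)
```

View pics/s2.png

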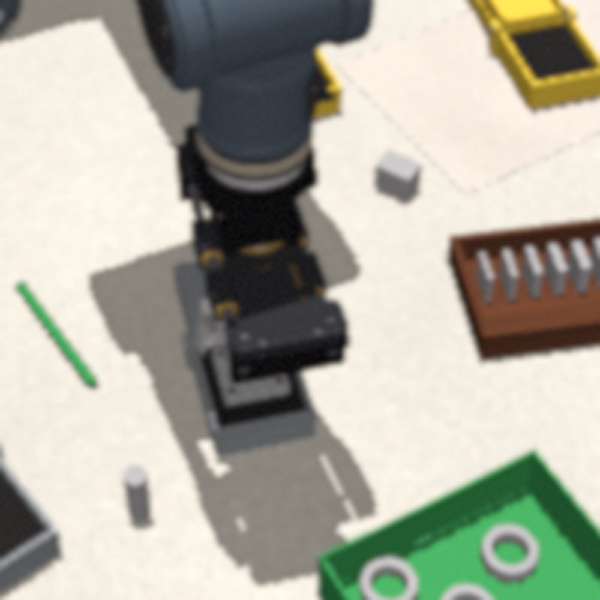

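The crop shows the plate's holed flat face inside the bed at about (255,385), so it has tumbled. I'll swing the tray back.

Emit:
jog_arm --pt "-0.45 0.08 0.34" --pt "-0.92 0.15 0.66" --pt "-1.4 0.23 0.96" --pt "-1.9 0.31 1.24" --pt "-2.41 0.4 1.49" --pt "-2.92 0.48 1.72" --pt "-3.45 0.57 1.92" --pt "-3.99 0.66 2.1" --pt "-4.53 0.75 2.26" --pt "-5.08 0.84 2.39" --pt "-5.64 0.93 2.49" --pt "-6.2 1.03 2.57" --turn '[0,0,0,0,0,0,0,0,0,0,0,0]' --grip '[1,1,1,1,1,1,1,1,1,1,1,1]'

```text
time_s: 12.42
position: [0.5699, 0.1301, 0.142]
tcp_rot: [[0.164, 0.986, 0.004], [0.986, -0.164, -0.001], [-0.0, 0.004, -1.0]]
force: [3.2, -5.2, 4.6]
opening: 0.101
grasp_force: 30.0
```

Run:
```python
from h import *
c=capture('scene')['color'][170:300,200:330]
cv2.imwrite('pics/s3.png',np.clip(cv2.resize(c,None,fx=4.5,fy=4.5,interpolation=cv2.INTER_CUBIC)*1.4,0,255).astype(np.uint8))
```

```text
(no output)
```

View pics/s3.png

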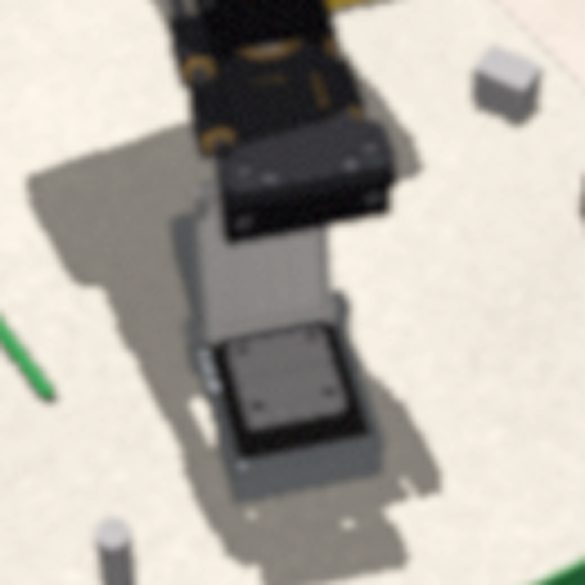

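The plate lies flat in the bed at about (288,375), flat face up, and the tray is clear of it. I'll continue down.

Emit:
jog_arm --pt "-0.61 0.1 0.05" --pt "-1.23 0.2 0.08" --pt "-1.85 0.31 0.07" --pt "-2.46 0.41 0.03" --pt "-3.07 0.51 -0.04" --pt "-3.68 0.61 -0.14" --pt "-4.29 0.71 -0.27" --pt "-4.88 0.81 -0.43" --pt "-5.47 0.91 -0.62" --pt "-6.05 1.0 -0.84" --pt "-6.61 1.1 -1.09" --pt "-7.16 1.19 -1.37" --turn '[0,0,0,0,0,0,0,0,0,0,0,0]' --grip '[1,1,1,1,1,1,1,1,1,1,1,1]'

```text
time_s: 13.98
position: [0.4967, 0.1426, 0.1267]
tcp_rot: [[0.164, 0.986, -0.0], [0.986, -0.164, 0.0], [0.0, -0.0, -1.0]]
force: [1.9, -3.3, 0.5]
opening: 0.107
grasp_force: 30.0
```

Emit:
jog_arm --pt "-0.45 0.07 -0.25" --pt "-0.89 0.15 -0.53" --pt "-1.31 0.22 -0.82" --pt "-1.73 0.29 -1.12" --pt "-2.13 0.35 -1.45" --pt "-2.52 0.42 -1.79" --pt "-2.89 0.48 -2.15" --pt "-3.25 0.54 -2.52" --pt "-3.59 0.6 -2.91" --pt "-3.92 0.65 -3.31" --pt "-4.23 0.7 -3.73" --pt "-4.52 0.75 -4.16" --turn '[0,0,0,0,0,0,0,0,0,0,0,0]' --grip '[1,1,1,1,1,1,1,1,1,1,1,1]'

```text
time_s: 15.48
position: [0.452, 0.1501, 0.0851]
tcp_rot: [[0.164, 0.986, 0.001], [0.986, -0.164, 0.0], [0.0, 0.001, -1.0]]
force: [2.8, 3.6, 0.9]
opening: 0.103
grasp_force: 30.0
```

Emit:
jog_arm --pt "-0.17 0.03 -0.26" --pt "-0.33 0.05 -0.53" --pt "-0.48 0.08 -0.8" --pt "-0.63 0.1 -1.08" --pt "-0.77 0.13 -1.35" --pt "-0.9 0.15 -1.64" --pt "-1.03 0.17 -1.92" --pt "-1.15 0.19 -2.21" --pt "-1.26 0.21 -2.5" --pt "-1.36 0.23 -2.79" --pt "-1.46 0.24 -3.09" --pt "-1.55 0.26 -3.39" --turn '[0,0,0,0,0,0,0,0,0,0,0,0]' --grip '[1,1,1,1,1,1,1,1,1,1,1,1]'

```text
time_s: 16.98
position: [0.4366, 0.1525, 0.0513]
tcp_rot: [[0.164, 0.986, 0.0], [0.986, -0.164, 0.0], [0.0, 0.0, -1.0]]
force: [2.4, 4.9, 1.3]
opening: 0.102
grasp_force: 30.0
```

Emit:
jog_arm --pt "0 0 -0.1" --pt "0 0 -0.1" --pt "0 0 -0.1" --pt "0 0 -0.1" --pt "0 0 -0.1" --pt "0 0 -0.1" --pt "0 0 1" --pt "0 0 3" --pt "0 0 7" --pt "-2 3 12" --pt "-4 8 15" --pt "-5 13 16" --turn '[0,0,0,0,0,0,0,0,0,0,0,0]' --grip '[1,0.7,0.55,0.5,0.5,0.5,0.5,0.5,0.5,0.5,0.5,0.5]'

```text
time_s: 18.48
position: [0.3863, 0.2839, 0.2146]
tcp_rot: [[0.165, 0.986, 0.004], [0.986, -0.165, 0.002], [0.003, 0.004, -1.0]]
force: [1.9, 0.5, 0.3]
opening: 0.498
grasp_force: 0.0
```

Emit:
jog_arm --pt "0 5 0" --pt "0 8 0" --pt "0 8 0" --pt "0 8 0" --pt "0 8 0" --pt "0 8 0" --turn '[0,0,0,0,0,0]' --grip '[0.5,0.5,0.5,0.5,0.5,0.5]'

```text
time_s: 19.23
position: [0.3866, 0.3615, 0.2115]
tcp_rot: [[0.166, 0.986, -0.0], [0.986, -0.166, -0.0], [-0.0, -0.0, -1.0]]
force: [0.9, -1.0, -0.1]
opening: 0.5
grasp_force: 0.0
```

Run:
```python
from h import *
T=capture('top');S=capture('scene')
f=lambda c:np.clip(cv2.resize(c,None,fx=5.5,fy=5.5,interpolation=cv2.INTER_CUBIC)*1.5,0,255).astype(np.uint8)
t=f(T['color'][105:190,230:300]);s=f(S['color'][185:285,225:295])
o=np.zeros((560,790,3),np.uint8);o[:t.shape[0],:t.shape[1]]=t;o[:550,400:400+s.shape[1]]=s
cv2.imwrite('pics/crop4.png',o)
p=[.5545,.134,-.1644]
W=world(p,[[20,0,34],[45,0,34],[75,0,34],[-120,31.5,65],[-120,-31.5,65]])
print((proj(T,W)-[230,105])*5.5);print((proj(S,W)-[225,185])*5.5+[400,0])
```

```text
[[193.65558345 170.14817664]
 [201.80374833 126.81765589]
 [211.53502527  75.05863278]
 [ 91.32012007 401.0456026 ]
 [205.43645878 422.54614614]]
[[596.26769467 337.18525271]
 [609.75994536 382.96247644]
 [626.51429007 439.79254038]
 [593.30945474  45.39407493]
 [456.90873873  69.35961408]]
```

View pics/crop4.png

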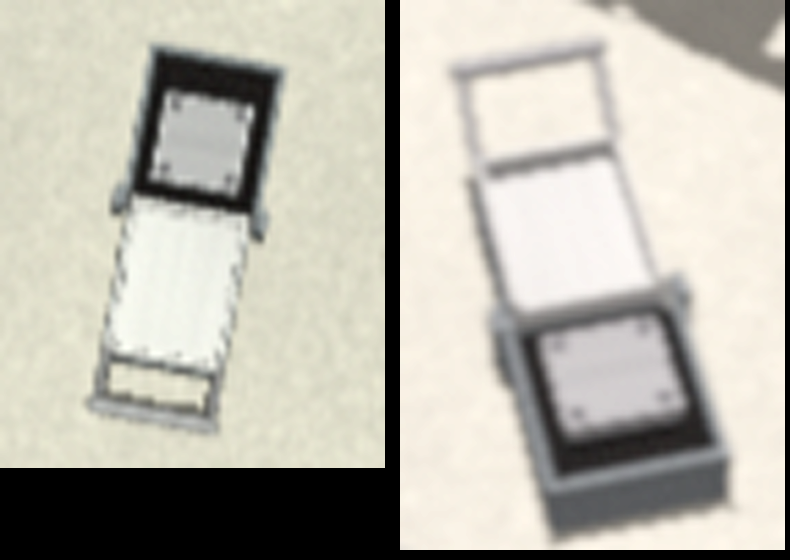

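The tray is flat, with its handle back at (90,404)–(217,424). The plate lies level and boss down, centred at (202,141) in the top crop, which puts it at about x 37 mm and y 0. I'll hand in.

```bash
python3 -c "
from rig import *
print(hand_in())"
```

```text
the job is handed in; nothing more can be done
None
```

I swung the tray over, so the plate now lies boss down in its bed at about x 37 mm, y 0. The empty tray is back down flat and released, the arm never went near the ring, and I handed the job in at about 19 s; no verdict came back.

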